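# Find the full screw carton by its weight and shelve it

### The job

Three identical closed screw cartons stand on the carving bench; one is still full, the other two are nearly used up. Lift them to feel which is the heavy one, then put that one away end-first, from the front, in the empty middle bay of the stock rack: lay its leading half over the low strip across the bay's mouth, so that its tail does not catch on the strip, and push it in until it lies flat on the bay floor behind the strip. Leave the two light cartons standing where they were on the bench, and do not disturb the other things lying about.

Things in the scene. Friction and masses are not known exactly. Their poses are not given: they have to be found in the camera images.
- carton_1_center (a point): one of three identical shut cardboard screw cartons, 96 long (own x) x 64 wide (own y) x 60 mm high, lying flat on the bench, to be held across the 64 mm width. One is full and weighs at least 2.5 times as much as either other (all under 0.75 kg); which one changes from run to run and cannot be seen. This point is its centre, 30 mm above its underside, 48 mm from either end; z up
- carton_2_center (a point): one of three identical shut cardboard screw cartons, 96 long (own x) x 64 wide (own y) x 60 mm high, lying flat on the bench, to be held across the 64 mm width. One is full and weighs at least 2.5 times as much as either other (all under 0.75 kg); which one changes from run to run and cannot be seen. This point is its centre, 30 mm above its underside, 48 mm from either end; z up
- carton_3_center (a point): one of three identical shut cardboard screw cartons, 96 long (own x) x 64 wide (own y) x 60 mm high, lying flat on the bench, to be held across the 64 mm width. One is full and weighs at least 2.5 times as much as either other (all under 0.75 kg); which one changes from run to run and cannot be seen. This point is its centre, 30 mm above its underside, 48 mm from either end; z up
- bay_front (a point): middle of the top outer (robot-side) edge of the wooden strip across the mouth of the empty middle bay, 14 mm above the bench; x points level into the bay, z up. Strip: 10 mm thick, 8 mm above the bay floor. Behind it the bay is 116 mm deep, open above, and 76 mm wide between partitions (from the strip's outer face back, 76 mm above the bench): no room there for fingers beside a carton
- rack: fixed bench-top stock rack of plywood, 136 deep (own x) x 268 wide (own y) x 76 mm high: three bays side by side, open above and towards the robot; origin at the centre of its underside, x into the bays. A strip 14 mm high runs across the front, a rail 45 mm high along the back. The middle bay is empty, the side bays hold a jar and offcuts (up to 70 mm above the bench)
- jar: glass jar with a dark lid, 56 mm wide, 62 mm high, in the rack's left bay; origin under its centre. Leave it alone
- offcuts: two glued offcuts of wood, 90 x 55 x 46 mm, in the rack's right bay; origin under its centre. Leave it alone
- sanding_block: cork sanding block, 95 x 58 x 29 mm, on the bench; origin under its centre. Leave it alone
- mallet: round wooden carver's mallet standing on its head, 90 mm across, 229 mm high; origin under its centre. Leave it alone
- glue: white glue bottle, 60 mm across, 188 mm high; origin under its centre. Leave it alone
- gouge: carving gouge lying on the bench, 258 mm long along its own x, up to 26 mm high; origin between handle and blade. Leave it alone

How it is judged:
By the outcome, as a careful person would: the job done as asked, in the order asked, and still so for the second after the job is handed in, with the robot touching nothing.
It also fails if it takes over 72 s, if anything falls off the work surface, if the arm or the gripper's body presses on something with over 40 N, if the wrist force passes 120 N, or if a joint passes its speed limit or range.

### The arm

A 6-joint arm with a two-finger parallel gripper is mounted at the origin on the work surface. World frame = base frame: x ahead of the robot, y to its left, z up, the work surface at z = 0. Lengths are in m, angles in rad, forces in N, time in s.
With the tool pointing down it reaches from about 0.35 to 0.725 m from the base axis. Payload 4.3 kg.
Tool frame: the origin (TCP) lies at the very end of the fingers, on their centre line; the grasp point (between the pads) lies 19 mm behind it (tcp_to_grasp is the z of the grasp point in the tool frame, in m); z points along the fingers, y is the direction in which the jaws open and shut (so a half turn about z gives the same grasp; the last joint's range is limited). The gripper opens to 85 mm and grips with 20 to 120 N. Pads are 22 mm wide; open, the fingers measure 114 mm over their backs; the gripper's body (76 mm by 85 mm) begins 54 mm behind the grasp point. The pads swing forward as they close: fully open they stand 13 mm farther back than shut.
Start: joints at [1.065, 0.377, 0.081, 1.274, 0, 1.46], TCP at [0.222, 0.531, 0.231] pointing down, gripper open.
Joint ranges: [-2.72, 2.72], [-0.84, 1.66], [-1.02, 1.22], [-1.77, 2.12], [-1.37, 1.28], [-3.14, 3.14]. Speed limits (rad/s): [2.57, 2.57, 3.14, 3.14, 3.14, 3.14].

### API

Orientations are given as a unit quaternion [w, x, y, z].
In Python, from cell import get_obs, camera, camera_model, finish_job, tcp_to_grasp gives the robot as it stands. The module is installed in compiled form; this text tells all that it offers.
- The arm moves only by the tool arm_command, never from a script. Its argument "commands" is a list of rows, each a list of 3 entries, a list of its own where there are three numbers: the turn, a rotation vector about the tool's x, y, z in units of 5 degrees (1.0 is 5 degrees), then the shift along the tool's x, y, z in mm, then the finger opening in mm, from 0 to 85.4. In form: [[[ax, ay, az], [tx, ty, tz], fingers], ...]. A call has 1 to 10 rows; each row is the pose to reach, as a shift and turn from the pose commanded when the call began, along the tool's axes at that moment; what a row does not reach only later rows make up. A row lasts 1/8 s, in which the tool goes at most 62.5 mm and 10.7 degrees, less where a joint would pass 70% of its speed; a pose out of reach is approached as far as the arm can. A call with a gripper value outside its range is refused whole. The fingers move at their own pace and stop on an object; "force" is the grip in N (left out, the last holds). Time passes only in rows, so rows that repeat a pose let the fingers close. It gives the time, the measured TCP pose, the force and the opening at its end, in the units of the state.
- get_obs(): the state, without advancing time (a new reading comes with each control period).
- camera(name): name is "side" or "top"; returns the picture (420x560x3 uint8, blue, green, red); there is no depth.
- camera_model(name): a dict with "K" (3x3 intrinsics, pixels), "position" and "attitude" of the camera in the world. Camera axes: x right, y down, z forward; pixel columns grow to the right and rows downward; lengths in m; the calibration is good to about 2 mm. A picture is of the moment at which its call begins. camera_model takes no time and is no camera call.
- finish_job(): hands the job in, once; it reports no verdict.
The state is a dict: "clock": time; "qpos": joint angles; "qvel": joint speeds; "joint_torque": joint torques, N m; "ee_pos": TCP position; "eef_rot": TCP orientation; "ft_force": force on the tool from outside, world axes, zero at the start; "wrist_torque": the same for the moment, N m; "gripper_width": finger opening in m.
Only numpy, scipy, OpenCV 4.12 (cv2) and the standard library are available. Lean on these libraries where they do the work, as an engineer would, in place of code of your own. Each camera call takes 0.05 s, during which the arm holds its last target.

## Working session

There is one attempt and no reset: what is moved stays moved. The work goes in short steps, Python scripts to look and compute and a tool call to move; the robot and the scene stay as the last step left them, time stands still between calls to the robot, and variables do not carry over. Pictures are saved under pics/ and viewed, and the job is handed in when it is done.

Besides the shell and the picture viewer there is one more tool, called by a JSON object that holds its "fn" and its "kwargs", one argument or row to a line. arm_command: Moves the arm, as the interface text tells. Its arguments: {"type":"object","properties":{"commands":{"type":"array","items":{"type":"array"}},"force":{"type":"number"}},"required":["commands"]}

```bash
mkdir -p pics
python3 - <<'E'
from cell import *
import cv2,numpy as np
np.set_printoptions(precision=4,suppress=True)
for n in("side","top"):
    cv2.imwrite(f"pics/{n}0.png",camera(n)); print(n,camera_model(n))
print(get_obs(),tcp_to_grasp)
E
```

```text
side {'K': array([[470.9315,   0.    , 285.345 ],
       [  0.    , 470.9315, 199.9463],
       [  0.    ,   0.    ,   1.    ]]), 'position': array([ 0.5583, -0.5938,  0.856 ]), 'attitude': array([-0.34  ,  0.9403, -0.0109,  0.0108])}
top {'K': array([[510.9759,   0.    , 283.7861],
       [  0.    , 510.9759, 206.6111],
       [  0.    ,   0.    ,   1.    ]]), 'position': array([0.4911, 0.0625, 1.1524]), 'attitude': array([-0.0365,  0.7069, -0.7059,  0.0233])}
{'clock': 0.1, 'qpos': array([ 1.0647,  0.378 ,  0.0798,  1.2744, -0.    ,  1.4605]), 'qvel': array([-0.    , -0.0018,  0.0031, -0.001 ,  0.0005,  0.0008]), 'joint_torque': array([  0.0008, -46.4694,  27.0583,   0.012 ,  -0.0001,  -0.    ]), 'ee_pos': array([0.2214, 0.53  , 0.2304]), 'eef_rot': array([-0.0003,  0.1966,  0.9805, -0.0009]), 'ft_force': array([0.2827, 0.4344, 1.1743]), 'wrist_torque': array([-0.0222, -0.0305, -0.0096]), 'gripper_width': 0.08524928319794861} -0.0187
```

View pics/side0.png

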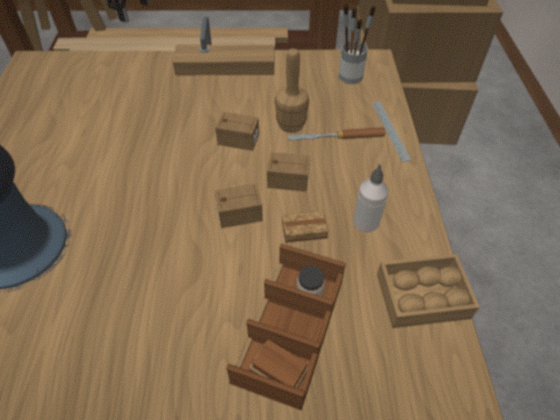

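View pics/top0.png

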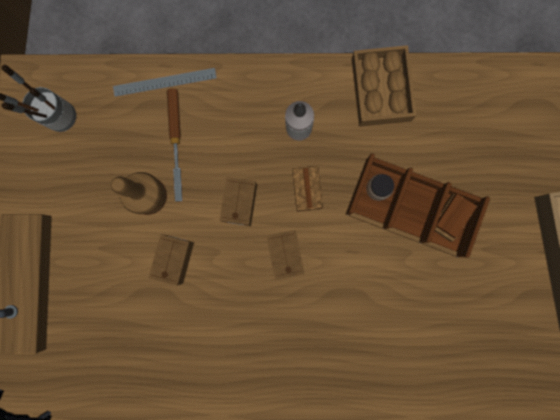

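The side view shows the three cartons at about (238,131), (288,171) and (239,205), and the rack around (290,325). In the top view the cartons are near (238,202), (171,259) and (286,255), and the empty bay is near (415,205). I'll enlarge these areas to get the corners.

Run:
```python
import cv2,numpy as np
def crop(n,x,y,w,h,s,o):
    im=cv2.imread(f"pics/{n}0.png")[y:y+h,x:x+w]
    im=cv2.resize(im,None,fx=s,fy=s,interpolation=cv2.INTER_CUBIC)
    im=cv2.convertScaleAbs(im,alpha=1.6,beta=10)
    for k in range(0,w,10):
        cv2.line(im,(k*s,0),(k*s,6 if k%50 else 14),(0,255,255),1)
        if k%20==0: cv2.putText(im,str(x+k),(k*s,24),0,.4,(0,255,255),1)
    for k in range(0,h,10):
        cv2.line(im,(0,k*s),(6,k*s),(0,255,255),1)
        if k%20==0: cv2.putText(im,str(y+k),(8,k*s+4),0,.4,(0,255,255),1)
    cv2.imwrite(f"pics/{o}.png",im)
crop("top",140,160,190,140,4,"t1"); crop("top",340,140,160,130,4,"t2")
crop("side",205,100,130,140,4,"s1"); crop("side",220,235,140,175,3,"s2")
```

```text
(no output)
```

View pics/t1.png

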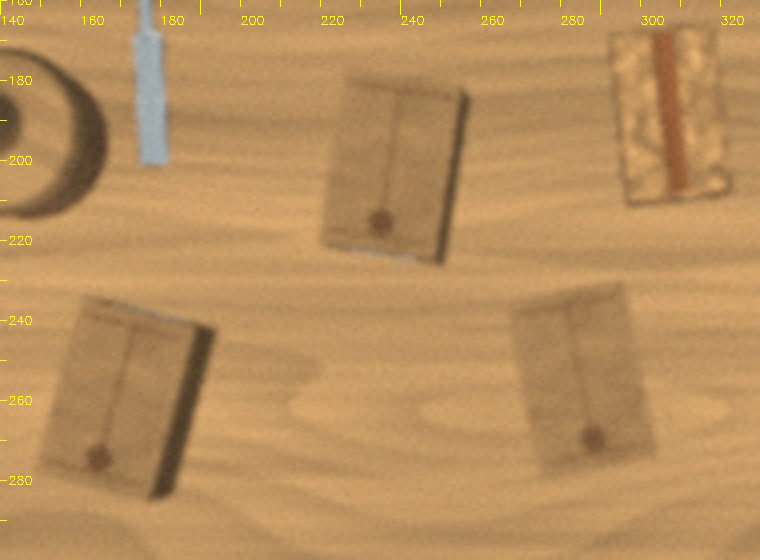

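View pics/t2.png

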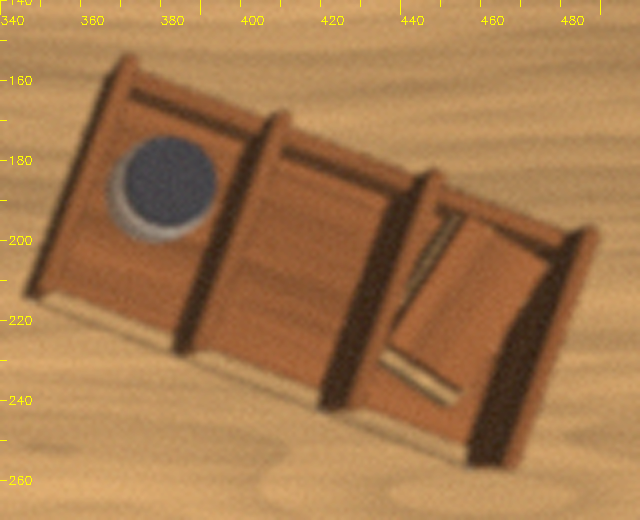

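View pics/s1.png

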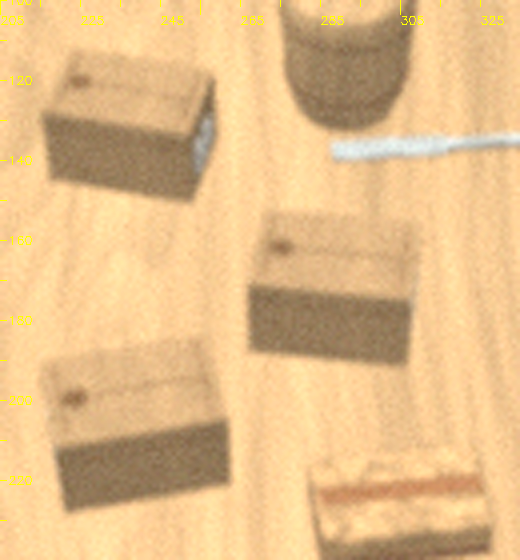

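View pics/s2.png

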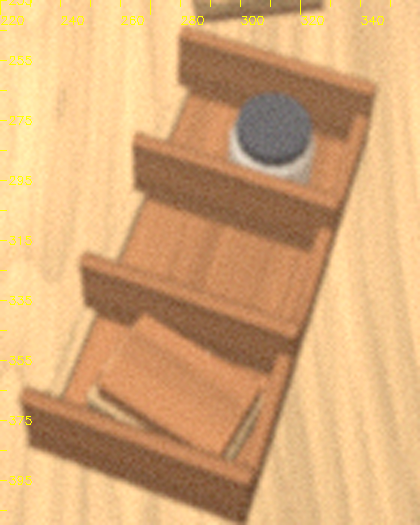

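```bash
cat > h.py <<'E'
import cv2,numpy as np
from cell import *
from scipy.spatial.transform import Rotation as R
def cam(n):
    m=camera_model(n);q=np.array(m["attitude"]);return m["K"],np.array(m["position"]),R.from_quat(np.r_[q[1:],q[0]]).as_matrix()
def ray(n,p):
    K,c,A=cam(n);d=A@np.linalg.solve(K,np.r_[p,1]);return c,d/np.linalg.norm(d)
def plane(n,p,z):
    c,d=ray(n,p);return c+d*(z-c[2])/d[2]
def tri(pt,ps):
    c1,d1=ray("top",pt);c2,d2=ray("side",ps)
    t=np.linalg.lstsq(np.c_[d1,-d2],c2-c1,rcond=None)[0]
    a,b=c1+t[0]*d1,c2+t[1]*d2
    return (a+b)/2,np.linalg.norm(a-b)
np.set_printoptions(precision=4,suppress=True)
E
python3 - <<'E'
from h import *
T=dict(A=[(346,76),(462,92),(438,262),(320,245)],B=[(88,297),(197,325),(150,497),(38,462)],C=[(510,310),(625,282),(655,455),(540,472)])
S=dict(A=[(418,222),(410,302),(248,286),(265,212)],B=[(213,75),(188,135),(42,113),(72,50)],C=[(208,338),(228,420),(55,447),(40,360)])
t=lambda p:(140+p[0]/4,160+p[1]/4)
s=lambda p:(205+p[0]/4,100+p[1]/4)
D=dict(A=((381,222),(282,247)),B=((99,458),(78,82)),C=((593,438),(74,398)))
for k in "ABC":
    P=[]
    for a,b in zip(T[k],S[k]):
        p,e=tri(t(a),s(b));P.append(p);print(k,p,round(e,4))
    print("dot",*tri(t(D[k][0]),s(D[k][1])))
    for nm,Q in(("tri",np.array(P)),("top",np.array([plane("top",t(a),.06) for a in T[k]])),("side",np.array([plane("side",s(a),.06) for a in S[k]]))):
        ax=Q[0]+Q[1]-Q[2]-Q[3]; ay=Q[0]+Q[3]-Q[1]-Q[2]
        print(k,nm,"c",Q.mean(0),"L",np.linalg.norm(ax)/2,"W",np.linalg.norm(ay)/2,"yaw",np.degrees(np.arctan2(ax[1],ax[0])),np.degrees(np.arctan2(-ay[0],ay[1])))
def crop(n,x,y,w,h,s,o):
    im=cv2.imread(f"pics/{n}0.png")[y:y+h,x:x+w]
    im=cv2.resize(im,None,fx=s,fy=s,interpolation=cv2.INTER_CUBIC)
    im=cv2.convertScaleAbs(im,alpha=2.2,beta=0)
    for k in range(0,w,10):
        cv2.line(im,(k*s,0),(k*s,8),(0,255,255),1); cv2.putText(im,str(x+k),(k*s,20),0,.4,(0,255,255),1)
    for k in range(0,h,10):
        cv2.line(im,(0,k*s),(8,k*s),(0,255,255),1); cv2.putText(im,str(y+k),(8,k*s+4),0,.4,(0,255,255),1)
    cv2.imwrite(f"pics/{o}.png",im)
crop("top",375,160,80,85,7,"t3"); crop("side",240,275,100,80,7,"s3")
E
```

```text
A [0.6464 0.2074 0.0573] 0.0049
A [0.638  0.1447 0.0549] 0.005
A [0.5451 0.1568 0.0572] 0.0037
A [0.5549 0.2209 0.0538] 0.0048
dot [0.5659 0.1875 0.0578] 0.002423474969104744
A tri c [0.5961 0.1825 0.0558] L 0.09310946785028232 W 0.06410877269323996 yaw -7.909088118416114 -8.15781317196787
A top c [0.5934 0.1819 0.06  ] L 0.09241297541171363 W 0.06374443072144632 yaw -7.817641415121862 -8.007438831895275
A side c [0.5982 0.1787 0.06  ] L 0.0929333674574632 W 0.06341256028118361 yaw -7.381672351971739 -8.57119163928516
B [0.5245 0.3455 0.0553] 0.0007
B [0.5096 0.2858 0.058 ] 0.0007
B [0.4175 0.3096 0.0561] 0.0002
B [0.4345 0.3698 0.0569] 0.003
dot [0.4385 0.3371 0.0577] 0.00047181087536586066
B tri c [0.4715 0.3277 0.0566] L 0.09416360823722536 W 0.06203788969012571 yaw -14.815912190438587 -14.91250216360805
B top c [0.4718 0.3269 0.06  ] L 0.09278808514676515 W 0.06188624151545585 yaw -15.067692214587415 -15.535087880018798
B side c [0.4717 0.3237 0.06  ] L 0.09474647101433807 W 0.06050305786703886 yaw -14.481265250544519 -14.530753569394165
C [0.5208 0.1182 0.0555] 0.0065
C [0.5342 0.0564 0.0576] 0.0031
C [0.4416 0.0404 0.0563] 0.0017
C [0.4311 0.1013 0.0581] 0.0012
dot [0.4503 0.0734 0.0579] 0.0013074335321925945
C tri c [0.4819 0.0791 0.0569] L 0.0926703968134761 W 0.0625015920937919 yaw 10.205169740991575 10.999884142911968
C top c [0.4807 0.0789 0.06  ] L 0.09016442754236477 W 0.06236445090703257 yaw 10.30556084328993 11.176961113161509
C side c [0.4834 0.0766 0.06  ] L 0.09452236413011904 W 0.06215170649022994 yaw 9.745220495477957 11.006403353305728
```

View pics/t3.png

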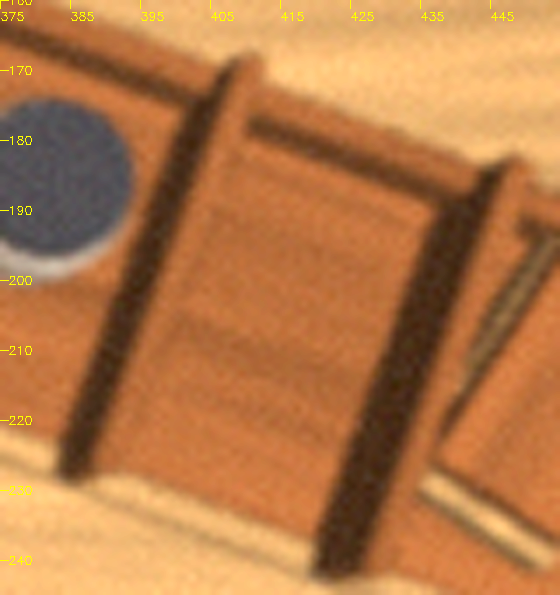

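View pics/s3.png

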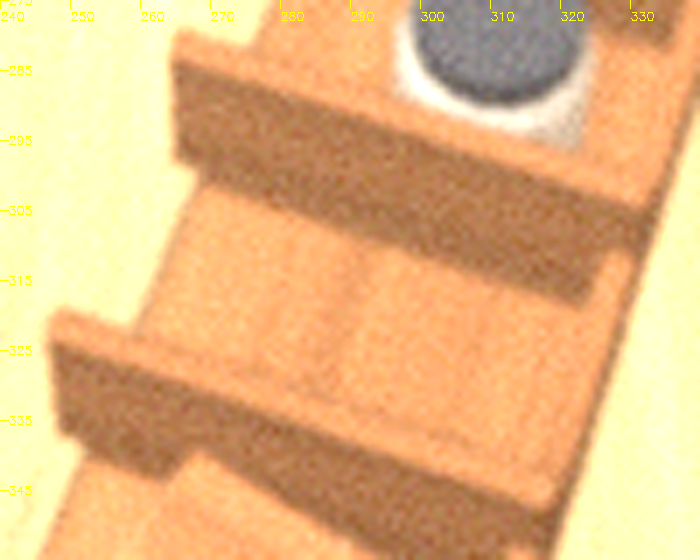

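Run:
```python
from h import *
t=lambda p:(375+p[0]/7,160+p[1]/7)
s=lambda p:(240+p[0]/7,275+p[1]/7)
print("P1f",*tri(t((95,472)),s((182,30))))
print("P2f",*tri(t((362,575)),s((60,310))))
print("P2b",*tri(t((500,162)),s((555,492))))
print("topplane P1f,P1b,P2f,P2b +y edge")
Q=[plane("top",t(p),.076) for p in((95,472),(232,58),(362,575),(500,162))];print(np.array(Q))
print("side plane P1 -y edge f,b; P2 -y f,b; P2 +y f,b")
W=[plane("side",s(p),.076) for p in((175,58),(648,212),(50,342),(545,515),(60,310),(555,492))];print(np.array(W))
a=lambda u,v:np.degrees(np.arctan2(v[1]-u[1],v[0]-u[0]))
print("yaw",a(Q[0],Q[1]),a(Q[2],Q[3]),a(W[0],W[1]),a(W[2],W[3]),a(W[4],W[5]))
print("strip outer z.014",plane("top",t((110,493)),.014),plane("top",t((310,560)),.014),"inner",plane("top",t((130,470)),.014),plane("top",t((320,540)),.014))
print("P2 floor +y",plane("top",t((440,205)),.006),plane("top",t((320,565)),.006))
# rack outer corners top
u=lambda p:(340+p[0]/4,140+p[1]/4)
print("P0 f/b, P3 f/b tops +y edge", *[plane("top",u(p),.076) for p in((38,296),(122,56),(506,466),(585,228))])
```

```text
P1f [ 0.5416 -0.1378  0.0726] 0.005616282238860122
P2f [ 0.5106 -0.2176  0.0704] 0.004996629162073079
P2b [ 0.6357 -0.2647  0.0615] 0.002884695159073506
topplane P1f,P1b,P2f,P2b +y edge
[[ 0.5387 -0.1374  0.076 ]
 [ 0.664  -0.1805  0.076 ]
 [ 0.508  -0.2164  0.076 ]
 [ 0.6323 -0.2604  0.076 ]]
side plane P1 -y edge f,b; P2 -y f,b; P2 +y f,b
[[ 0.5426 -0.148   0.076 ]
 [ 0.6654 -0.1959  0.076 ]
 [ 0.5111 -0.2286  0.076 ]
 [ 0.6328 -0.2764  0.076 ]
 [ 0.5134 -0.22    0.076 ]
 [ 0.6357 -0.2706  0.076 ]]
yaw -19.011938255960718 -19.509475564785195 -21.306125634005127 -21.406522935266345 -22.48062795801055
strip outer z.014 [ 0.5348 -0.1535  0.014 ] [ 0.5137 -0.2162  0.014 ] inner [ 0.5421 -0.1599  0.014 ] [ 0.52   -0.2194  0.014 ]
P2 floor +y [ 0.6276 -0.2619  0.006 ] [ 0.5123 -0.2213  0.006 ]
P0 f/b, P3 f/b tops +y edge [ 0.5669 -0.0558  0.076 ] [ 0.6948 -0.1014  0.076 ] [ 0.4783 -0.2982  0.076 ] [ 0.6029 -0.3429  0.076 ]
```

```bash
cat >> h.py <<'E'
def go(x,y,z,yaw,pitch=0):
    """shift/turn in tool axes to put TCP at xyz, pointing down with tool x along yaw(deg, mod 180)"""
    o=get_obs();q=o["eef_rot"];A=R.from_quat(np.r_[q[1:],q[0]])
    cur=A.as_matrix()
    best=None
    for k in(0,180):
        a=np.radians(yaw+k);X=np.array([np.cos(a),np.sin(a),0]);Z=np.array([0,0,-1.]);Y=np.cross(Z,X)
        B=R.from_matrix(np.c_[X,Y,Z]);rv=(A.inv()*B).as_rotvec()
        if best is None or np.linalg.norm(rv)<np.linalg.norm(best):best=rv
    sh=cur.T@(np.array([x,y,z])-o["ee_pos"])*1000
    print("turn",np.round(np.degrees(best)/5,2),"shift",np.round(sh,1),"| at",o["ee_pos"],"clk",o["clock"],"w",o["gripper_width"],"F",o["ft_force"],"M",o["wrist_torque"],"j6",o["qpos"][5])
E
python3 - <<'E'
from h import *
go(.4716,.327,.11,-14.9)
go(.4716,.327,.013,-14.9)
E
```

```text
turn [-0.02 -0.   -1.56] shift [-309.2  -90.6  120.6] | at [0.2214 0.53   0.2304] clk 0.1 w 0.08524928319794861 F [0.2827 0.4344 1.1743] M [-0.0222 -0.0305 -0.0096] j6 1.4604615926221804
turn [-0.02 -0.   -1.56] shift [-309.2  -90.5  217.6] | at [0.2214 0.53   0.2304] clk 0.1 w 0.08524928319794861 F [0.2827 0.4344 1.1743] M [-0.0222 -0.0305 -0.0096] j6 1.4604615926221804
```

{"fn": "arm_command", "kwargs": {
  "commands": [
    [[0,0,-1.56],[-55,-16,20],85],
    [[0,0,-1.56],[-110,-32,40],85],
    [[0,0,-1.56],[-165,-48,60],85],
    [[0,0,-1.56],[-220,-64,80],85],
    [[0,0,-1.56],[-270,-79,95],85],
    [[0,0,-1.56],[-309,-90.5,110],85],
    [[0,0,-1.56],[-309,-90.5,120],85],
    [[0,0,-1.56],[-309,-90.5,120],85],
    [[0,0,-1.56],[-309,-90.5,120],85]
  ],
  "force": 50
}}

```text
clock: 1.23
ee_pos: [0.4711, 0.3288, 0.1116]
eef_rot: [-0.0, 0.129, 0.992, 0.0]
ft_force: [-0.3, -0.4, -1.1]
gripper_width: 0.0852
```

Run:
```python
from h import *
im=np.hstack([camera("top")[170:310,130:300],]);cv2.imwrite("pics/t5.png",cv2.resize(cv2.convertScaleAbs(im,alpha=1.6),None,fx=4,fy=4))
im=camera("side")[60:220,190:330];cv2.imwrite("pics/s5.png",cv2.resize(cv2.convertScaleAbs(im,alpha=1.3),None,fx=3.5,fy=3.5))
go(.4716,.327,.013,-14.9)
```

```text
turn [0.01 0.01 0.02] shift [-0.6 -2.  99. ] | at [0.4715 0.329  0.112 ] clk 1.325 w 0.0854558917491116 F [-0.2691  0.2469 -0.0624] M [-0.0099  0.0019  0.0077] j6 0.7567039937099993
```

View pics/t5.png

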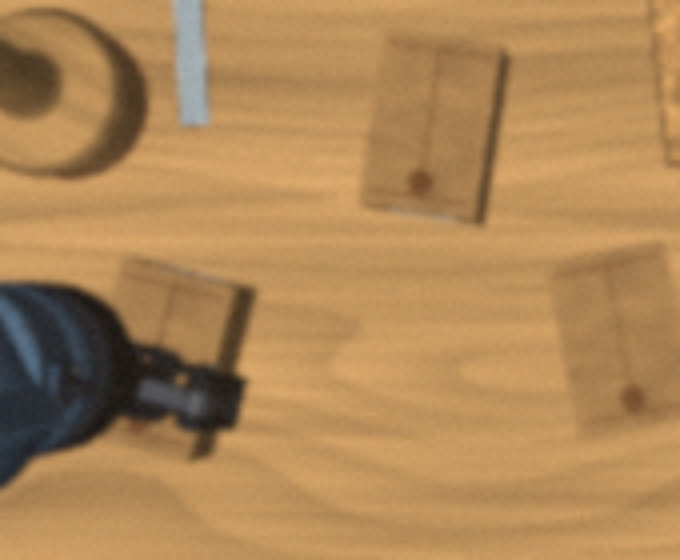

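View pics/s5.png

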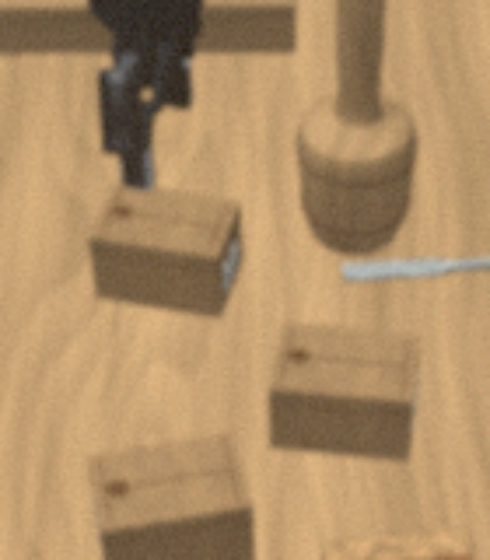

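In the crops the open gripper straddles carton B: one finger is at about (230,400) in the top crop and (140,170) in the side crop. Next I descend.

{"fn": "arm_command", "kwargs": {
  "commands": [
    [[0,0,0],[-0.6,-2,30],85],
    [[0,0,0],[-0.6,-2,45],85],
    [[0,0,0],[-0.6,-2,55],85],
    [[0,0,0],[-0.6,-2,65],85],
    [[0,0,0],[-0.6,-2,75],85]
  ]
}}

```text
clock: 1.95
ee_pos: [0.4724, 0.3262, 0.0362]
eef_rot: [0.0, 0.129, 0.992, 0.0]
ft_force: [0.8, -0.5, -0.1]
gripper_width: 0.0848
```

{"fn": "arm_command", "kwargs": {
  "commands": [
    [[0,0,0],[0,0,12],85],
    [[0,0,0],[0,0,21],85],
    [[0,0,0],[0,0,21],55],
    [[0,0,0],[0,0,21],55],
    [[0,0,0],[0,0,21],55],
    [[0,0,0],[0,0,21],55],
    [[0,0,0],[0,0,21],55],
    [[0,0,0],[0,0,21],55]
  ],
  "force": 60
}}

```text
clock: 2.95
ee_pos: [0.472, 0.3259, 0.0153]
eef_rot: [0.0, 0.129, 0.992, 0.0]
ft_force: [-0.2, -0.1, -2.0]
gripper_width: 0.0633
```

Run:
```python
from h import *
go(.4716,.327,.013,-14.9)
```

```text
turn [0. 0. 0.] shift [0.6 1.  2.3] | at [0.472  0.3259 0.0153] clk 2.95 w 0.06332023303467368 F [-0.2254 -0.0611 -1.9752] M [0.0337 0.0054 0.0271] j6 0.7533168923377846
```

Gripped (63 mm opening). I'll lift 35 mm and feel.

{"fn": "arm_command", "kwargs": {
  "commands": [
    [[0,0,0],[0,0,-10],55],
    [[0,0,0],[0,0,-22],55],
    [[0,0,0],[0,0,-35],55],
    [[0,0,0],[0,0,-35],55],
    [[0,0,0],[0,0,-35],55],
    [[0,0,0],[0,0,-35],55],
    [[0,0,0],[0,0,-35],55]
  ]
}}

```text
clock: 3.82
ee_pos: [0.4716, 0.3256, 0.0498]
eef_rot: [-0.0, 0.129, 0.992, -0.0]
ft_force: [0.3, 0.1, -1.8]
gripper_width: 0.0636
```

Run:
```python
from h import *
o=get_obs();print(o["ft_force"],o["wrist_torque"],o["joint_torque"],o["ee_pos"])
camera("side");o=get_obs();print(o["ft_force"])
cv2.imwrite("pics/s6.png",cv2.resize(camera("side")[60:220,190:330],None,fx=3.5,fy=3.5));o=get_obs();print(o["ft_force"])
```

```text
[ 0.2948  0.089  -1.799 ] [-0.0279 -0.0788  0.0097] [  0.0011 -48.9536  23.8307   0.0084   0.0006  -0.    ] [0.4716 0.3256 0.0498]
[-0.2139 -0.2718 -1.5457]
[-0.     -0.5457 -2.0962]
```

View pics/s6.png

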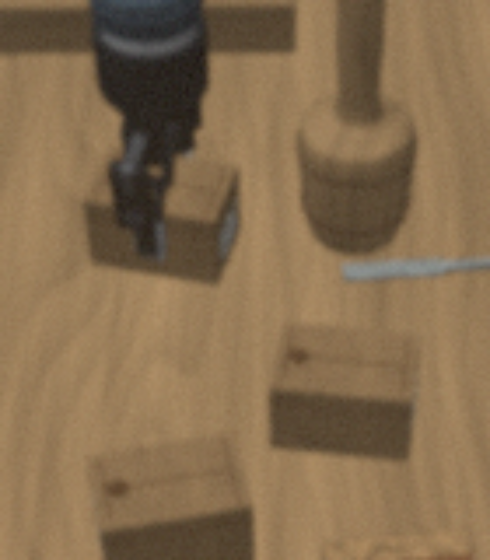

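The side view shows B hanging level in the gripper near (165,220). It weighs about 1.8 N, so it is probably a light one. I'll set it back in the same spot.

{"fn": "arm_command", "kwargs": {
  "commands": [
    [[0,0,0],[0,0,15],55],
    [[0,0,0],[0,0,27],55],
    [[0,0,0],[0,0,34],55],
    [[0,0,0],[0,0,34.5],55],
    [[0,0,0],[0,0,34.5],55],
    [[0,0,0],[0,0,34.5],85],
    [[0,0,0],[0,0,34.5],85],
    [[0,0,0],[0,0,34.5],85],
    [[0,0,0],[0,0,34.5],85]
  ]
}}

```text
clock: 5.05
ee_pos: [0.4721, 0.3259, 0.0159]
eef_rot: [0.0, 0.129, 0.992, 0.0]
ft_force: [0.0, -0.2, -1.3]
gripper_width: 0.0849
```

{"fn": "arm_command", "kwargs": {
  "commands": [
    [[0,0,0],[0,0,-15],85],
    [[0,0,0],[0,0,-35],85],
    [[0,0,0],[0,0,-65],85],
    [[0,0,0],[0,0,-110],85],
    [[0,0,0],[0,0,-130],85],
    [[0,0,0],[0,0,-130],85]
  ]
}}

```text
clock: 5.8
ee_pos: [0.4737, 0.3268, 0.1488]
eef_rot: [0.002, 0.129, 0.992, 0.002]
ft_force: [-0.8, 0.2, -0.1]
gripper_width: 0.0851
```

Run:
```python
from h import *
go(.5955,.182,.12,-8)
go(.5955,.182,.014,-8)
```

```text
turn [ 0.04  0.05 -1.38] shift [-154.8 -108.8   29. ] | at [0.4737 0.3268 0.1488] clk 5.8 w 0.08507452989178026 F [-0.8117  0.2377 -0.1397] M [ 0.0104  0.0393 -0.0222] j6 0.7532802077557481
turn [ 0.04  0.05 -1.38] shift [-154.3 -109.2  135. ] | at [0.4737 0.3268 0.1488] clk 5.8 w 0.08507452989178026 F [-0.8117  0.2377 -0.1397] M [ 0.0104  0.0393 -0.0222] j6 0.7532802077557481
```

{"fn": "arm_command", "kwargs": {
  "commands": [
    [[0,0,-0.5],[-40,-28,8],85],
    [[0,0,-1],[-80,-57,15],85],
    [[0,0,-1.38],[-120,-85,22],85],
    [[0,0,-1.38],[-154,-109,29],85],
    [[0,0,-1.38],[-154.5,-109,45],85],
    [[0,0,-1.38],[-154.5,-109,65],85],
    [[0,0,-1.38],[-154.5,-109,80],85],
    [[0,0,-1.38],[-154.5,-109,95],85],
    [[0,0,-1.38],[-154.5,-109,105],85]
  ]
}}

```text
clock: 6.92
ee_pos: [0.5925, 0.1812, 0.0396]
eef_rot: [-0.001, 0.069, 0.998, -0.0]
ft_force: [0.6, 0.4, 1.2]
gripper_width: 0.0851
```

Run:
```python
from h import *
go(.5955,.182,.014,-8)
```

```text
turn [-0.   -0.01  0.01] shift [-2.9  1.2 25.6] | at [0.5925 0.1812 0.0396] clk 6.925 w 0.0850560323426888 F [0.5777 0.4236 1.2057] M [-0.0123  0.025   0.0342] j6 0.3329542077112203
```

{"fn": "arm_command", "kwargs": {
  "commands": [
    [[0,0,0],[-2,1,12],85],
    [[0,0,0],[-2,1,24],85],
    [[0,0,0],[-2,1,24],55],
    [[0,0,0],[-2,1,24],55],
    [[0,0,0],[-2,1,24],55],
    [[0,0,0],[-2,1,24],55],
    [[0,0,0],[-2,1,24],55],
    [[0,0,0],[-2,1,24],55]
  ]
}}

```text
clock: 7.92
ee_pos: [0.5954, 0.1816, 0.0168]
eef_rot: [-0.0, 0.07, 0.998, 0.0]
ft_force: [-0.8, -0.0, -1.1]
gripper_width: 0.0635
```

{"fn": "arm_command", "kwargs": {
  "commands": [
    [[0,0,0],[0,0,-10],55],
    [[0,0,0],[0,0,-22],55],
    [[0,0,0],[0,0,-35],55],
    [[0,0,0],[0,0,-35],55],
    [[0,0,0],[0,0,-35],55],
    [[0,0,0],[0,0,-35],55],
    [[0,0,0],[0,0,-35],55]
  ]
}}

```text
clock: 8.8
ee_pos: [0.595, 0.1815, 0.0513]
eef_rot: [-0.001, 0.07, 0.998, -0.0]
ft_force: [-0.5, -0.5, -1.6]
gripper_width: 0.0635
```

Run:
```python
from h import *
o=get_obs();print(o["ft_force"],o["wrist_torque"],o["joint_torque"],o["ee_pos"],o["gripper_width"])
cv2.imwrite("pics/s7.png",cv2.resize(camera("side")[90:240,190:340],None,fx=3.5,fy=3.5));o=get_obs();print(o["ft_force"])
```

```text
[-0.4762 -0.5234 -1.5933] [0.0325 0.03   0.0158] [  0.0015 -53.8753  24.7983   0.0038  -0.0016   0.    ] [0.595  0.1815 0.0513] 0.06351620171446487
[-0.2096 -0.5787 -1.9253]
```

View pics/s7.png

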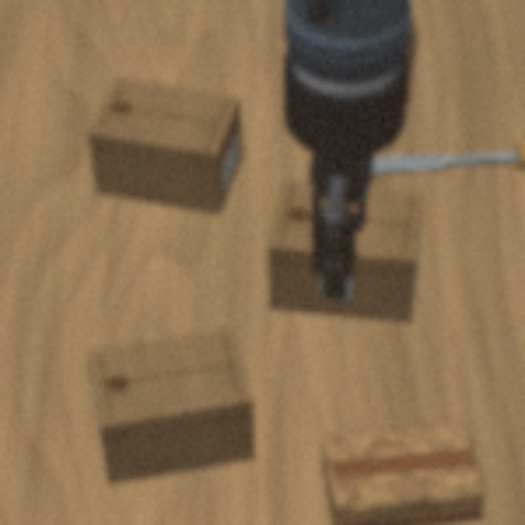

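A is lifted (its bottom edge moved from row 341 to row 308 of the crop) and also weighs about 1.8 N, so it is light. C should be the heavy one. I'll set A back.

{"fn": "arm_command", "kwargs": {
  "commands": [
    [[0,0,0],[0,0,15],55],
    [[0,0,0],[0,0,27],55],
    [[0,0,0],[0,0,34],55],
    [[0,0,0],[0,0,34.5],55],
    [[0,0,0],[0,0,34.5],55],
    [[0,0,0],[0,0,34.5],85],
    [[0,0,0],[0,0,34.5],85],
    [[0,0,0],[0,0,34.5],85],
    [[0,0,0],[0,0,34.5],85]
  ]
}}

```text
clock: 9.98
ee_pos: [0.5956, 0.1816, 0.0174]
eef_rot: [0.0, 0.07, 0.998, 0.0]
ft_force: [0.4, -0.4, -0.7]
gripper_width: 0.0851
```

{"fn": "arm_command", "kwargs": {
  "commands": [
    [[0,0,0],[0,0,-15],85],
    [[0,0,0],[0,0,-35],85],
    [[0,0,0],[0,0,-65],85],
    [[0,0,0],[0,0,-110],85],
    [[0,0,0],[0,0,-120],85],
    [[0,0,0],[0,0,-120],85]
  ]
}}

```text
clock: 10.72
ee_pos: [0.5963, 0.1817, 0.1388]
eef_rot: [0.001, 0.07, 0.998, 0.0]
ft_force: [0.0, -0.6, -0.2]
gripper_width: 0.0853
```

Run:
```python
from h import *
a=np.radians(10.6);d=-.032
for z in(.12,.016):go(.482+d*np.cos(a),.079+d*np.sin(a),z,10.6)
```

```text
turn [ 0.01  0.03 -3.72] shift [ 129.3 -127.8   18.3] | at [0.5963 0.1817 0.1388] clk 10.725 w 0.08530436695289602 F [ 0.0109 -0.5794 -0.237 ] M [ 0.0115 -0.0072  0.0119] j6 0.3333072448510214
turn [ 0.01  0.03 -3.72] shift [ 129.6 -127.9  122.3] | at [0.5963 0.1817 0.1388] clk 10.725 w 0.08530436695289602 F [ 0.0109 -0.5794 -0.237 ] M [ 0.0115 -0.0072  0.0119] j6 0.3333072448510214
```

{"fn": "arm_command", "kwargs": {
  "commands": [
    [[0,0,-1],[32,-32,5],85],
    [[0,0,-2],[65,-64,10],85],
    [[0,0,-3],[98,-96,15],85],
    [[0,0,-3.72],[129.5,-128,18],85],
    [[0,0,-3.72],[129.5,-128,35],85],
    [[0,0,-3.72],[129.5,-128,55],85],
    [[0,0,-3.72],[129.5,-128,70],85],
    [[0,0,-3.72],[129.5,-128,85],85],
    [[0,0,-3.72],[129.5,-128,95],85]
  ],
  "force": 100
}}

```text
clock: 11.85
ee_pos: [0.4476, 0.0727, 0.0405]
eef_rot: [-0.002, -0.093, 0.996, 0.0]
ft_force: [0.0, 0.7, -0.3]
gripper_width: 0.0852
```

Run:
```python
from h import *
a=np.radians(10.6);d=-.032
for z in(.016,):go(.482+d*np.cos(a),.079+d*np.sin(a),z,10.6)
```

```text
turn [ 0.01 -0.04  0.  ] shift [-3.1 -0.2 24.5] | at [0.4476 0.0727 0.0405] clk 11.85 w 0.08515604176537969 F [ 0.0436  0.6778 -0.2619] M [-0.0349  0.0163 -0.036 ] j6 -0.16440060659082414
```

{"fn": "arm_command", "kwargs": {
  "commands": [
    [[0,0,0],[-2,0,12],85],
    [[0,0,0],[-2.5,0,23],85],
    [[0,0,0],[-2.5,0,23],50],
    [[0,0,0],[-2.5,0,23],50],
    [[0,0,0],[-2.5,0,23],50],
    [[0,0,0],[-2.5,0,23],50],
    [[0,0,0],[-2.5,0,23],50],
    [[0,0,0],[-2.5,0,23],50]
  ],
  "force": 100
}}

```text
clock: 12.85
ee_pos: [0.4517, 0.0732, 0.0193]
eef_rot: [-0.0, -0.093, 0.996, -0.0]
ft_force: [-2.3, -0.1, 0.5]
gripper_width: 0.0629
```

{"fn": "arm_command", "kwargs": {
  "commands": [
    [[0,0,0],[0,0,-5],50],
    [[0,0,0],[0,0,-12],50],
    [[0,0,0],[0,0,-22],50],
    [[0,0,0],[0,0,-35],50],
    [[0,0,0],[0,0,-35],50],
    [[0,0,0],[0,0,-35],50],
    [[0,0,0],[0,0,-35],50]
  ]
}}

```text
clock: 13.72
ee_pos: [0.4514, 0.0732, 0.0539]
eef_rot: [-0.0, -0.093, 0.996, 0.0]
ft_force: [-0.3, -0.1, -5.3]
gripper_width: 0.0629
```

Run:
```python
from h import *
o=get_obs();print(o["ft_force"],o["wrist_torque"],o["ee_pos"],o["gripper_width"])
cv2.imwrite("pics/s8.png",cv2.resize(camera("side")[110:260,190:340],None,fx=3.5,fy=3.5));o=get_obs();print(o["ft_force"])
```

```text
[-0.3179 -0.0782 -5.267 ] [-0.0495  0.195  -0.023 ] [0.4514 0.0732 0.0539] 0.06294247166561939
[ 0.11   -0.871  -5.4401]
```

View pics/s8.png

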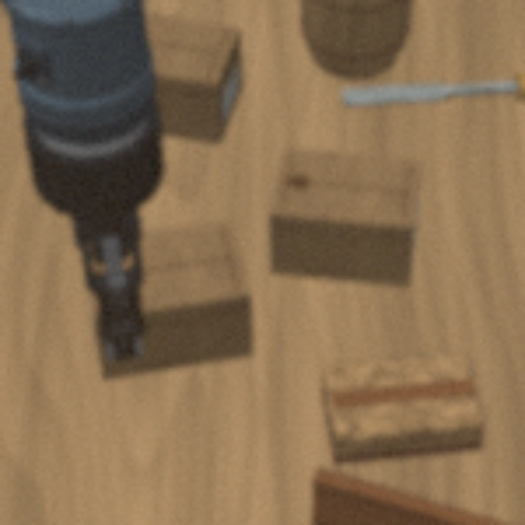

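C hangs level in the gripper, with its bottom edge from (105,378) to (250,353) in the crop. It weighs about 5.4 N against 1.8 N for each of the others, so C is the heavy one. I'll carry it to a spot in front of the bay.

```bash
cat >> h.py <<'E'
BF=np.array([.525,-.183]);BY=-20.3
def bay(u,v,z,yaw=None):
    a=np.radians(BY);p=BF+u*np.array([np.cos(a),np.sin(a)])+v*np.array([-np.sin(a),np.cos(a)])
    go(p[0],p[1],z,BY if yaw is None else yaw)
E
python3 - <<'E'
from h import *
bay(-.105,0,.13)
E
```

```text
turn [ 0.   -0.01  6.18] shift [  65.  -211.4  -76.1] | at [0.4514 0.0732 0.0539] clk 13.775 w 0.06286198008237093 F [ 0.11   -0.871  -5.4401] M [0.0045 0.2063 0.0246] j6 -0.16346561392245887
```

{"fn": "arm_command", "kwargs": {
  "commands": [
    [[0,0,0],[0,0,-20],50],
    [[0,0,0],[0,0,-45],50],
    [[0,0,0.5],[5,-15,-68],50],
    [[0,0,1.3],[14,-45,-76],50],
    [[0,0,2.3],[25,-80,-76],50],
    [[0,0,3.4],[36,-117,-76],50],
    [[0,0,4.5],[48,-154,-76],50],
    [[0,0,5.4],[57,-186,-76],50],
    [[0,0,6],[63,-205,-76],50],
    [[0,0,6.2],[65,-211,-76],50]
  ]
}}

```text
clock: 15.02
ee_pos: [0.4266, -0.147, 0.1299]
eef_rot: [-0.0, 0.178, 0.984, 0.0]
ft_force: [0.4, 0.4, -6.6]
gripper_width: 0.0628
```

Run:
```python
from h import *
bay(-.105,0,.045)
```

```text
turn [ 0.   -0.01 -0.04] shift [ 0.1  0.3 84.9] | at [ 0.4266 -0.147   0.1299] clk 15.025 w 0.06282289764214424 F [ 0.445   0.4268 -6.6373] M [ 0.0613  0.2132 -0.0309] j6 -0.11487913423785186
```

{"fn": "arm_command", "kwargs": {
  "commands": [
    [[0,0,0],[0,0,25],50],
    [[0,0,0],[0,0,50],50],
    [[0,0,0],[0,0,72],50],
    [[0,0,0],[0,0,84],50],
    [[0,0,0],[0,0,85],50],
    [[0,0,0],[0,0,85],50],
    [[0,0,0],[0,0,85],50]
  ]
}}

```text
clock: 15.9
ee_pos: [0.4278, -0.1465, 0.0462]
eef_rot: [0.001, 0.177, 0.984, -0.0]
ft_force: [0.4, 1.0, -5.1]
gripper_width: 0.0627
```

```bash
cat >> h.py <<'E'
def snap(n,x,y,w,h,s,o,al=2.2):
    im=camera(n);cv2.imwrite(f"pics/{o}_raw.png",im)
    im=cv2.resize(im[y:y+h,x:x+w],None,fx=s,fy=s,interpolation=cv2.INTER_CUBIC)
    im=cv2.convertScaleAbs(im,alpha=al,beta=0)
    for k in range(0,w,10):
        cv2.line(im,(k*s,0),(k*s,8),(0,255,255),1); cv2.putText(im,str(x+k),(k*s,20),0,.4,(0,255,255),1)
    for k in range(0,h,10):
        cv2.line(im,(0,k*s),(8,k*s),(0,255,255),1); cv2.putText(im,str(y+k),(8,k*s+4),0,.4,(0,255,255),1)
    cv2.imwrite(f"pics/{o}.png",im)
E
python3 - <<'E'
from h import *
snap("top",350,160,120,130,5,"t9"); snap("side",220,270,120,110,5,"s9",1.8)
bay(-.105,0,.045)
E
```

```text
turn [-0.    0.02 -0.02] shift [ 0.9 -0.5  1. ] | at [ 0.4276 -0.1464  0.046 ] clk 16.0 w 0.0630440375775538 F [-0.2101 -0.1431 -6.1338] M [ 0.069   0.1738 -0.0137] j6 -0.1149621516885803
```

View pics/t9.png

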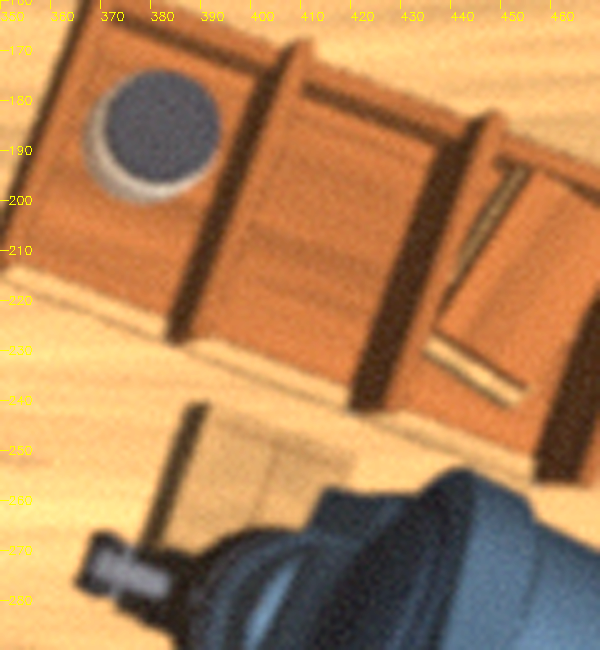

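View pics/s9.png

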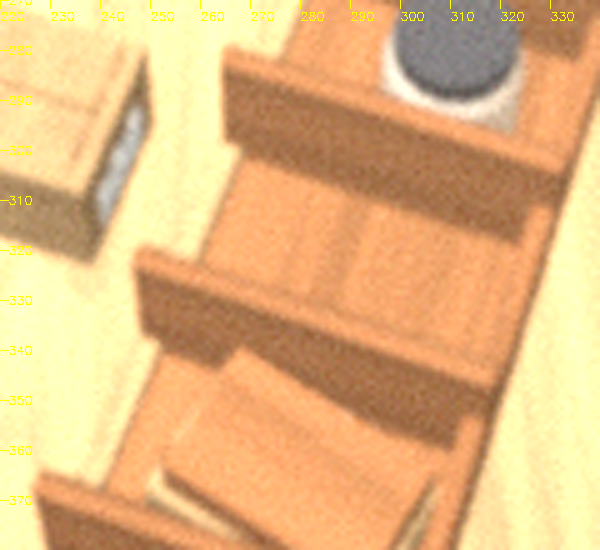

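Run:
```python
from h import *
t=lambda p:(350+p[0]/5,160+p[1]/5)
s=lambda p:(220+p[0]/5,270+p[1]/5)
a=np.radians(BY);U=np.array([np.cos(a),np.sin(a)]);V=np.array([-np.sin(a),np.cos(a)])
def uv(q):
    d=q[:2]-BF;return np.round([d@U*1000,d@V*1000],1)
z=.087
print("carton nose L/R top",uv(plane("top",t((207,405)),z)),uv(plane("top",t((355,455)),z)))
print("carton nose L/R side",uv(plane("side",s((140,45)),z)),uv(plane("side",s((90,195)),z)), "bottom -y",uv(plane("side",s((90,262)),.027)))
print("carton nose tri L/R",*tri(t((207,405)),s((140,45))),*tri(t((355,455)),s((90,195))))
z=.076
print("P1 +y edge top f/b",uv(plane("top",t((190,340)),z)),uv(plane("top",t((290,45)),z)))
print("P2 +y edge top f/b",uv(plane("top",t((385,410)),z)),uv(plane("top",t((485,115)),z)))
print("side P1 -y edge f/b",uv(plane("side",s((225,67)),z)),uv(plane("side",s((560,175)),z)))
print("side P2 +y edge f/b",uv(plane("side",s((145,245)),z)),uv(plane("side",s((495,375)),z)))
print("side P2 -y edge f/b",uv(plane("side",s((135,270)),z)),uv(plane("side",s((492,393)),z)))
print("strip outer",uv(plane("top",t((200,350)),.014)),uv(plane("top",t((345,405)),.014)))
```

```text
carton nose L/R top [-28.7  34.5] [-26.9 -29.5]
carton nose L/R side [-26.3  31.2] [-20.6 -31.3] bottom -y [-25.3 -30. ]
carton nose tri L/R [ 0.5105 -0.1417  0.0819] 0.0007262722961384865 [ 0.4919 -0.2025  0.0812] 0.004822853078479264
P1 +y edge top f/b [-4.6 48.3] [128.   50.3]
P2 +y edge top f/b [ -3.9 -37.6] [128.2 -36.4]
side P1 -y edge f/b [ 4.5 38.7] [135.1  36.8]
side P2 +y edge f/b [  2.5 -38. ] [133.6 -43.5]
side P2 -y edge f/b [  2.6 -48. ] [134.4 -49.9]
strip outer [-0.7 32.9] [ -1.4 -35.2]
```

The carton is centred on the bay to about 1 mm in both views, with its nose near u = -26 mm, parallel to the strip. I'll insert it level above the strip.

{"fn": "arm_command", "kwargs": {
  "commands": [
    [[0,0,0],[-10,0,2],50],
    [[0,0,0],[-25,0.3,3],50],
    [[0,0,0],[-42,0.3,3],50],
    [[0,0,0],[-58,0.3,3],50],
    [[0,0,0],[-72,0.3,3],50],
    [[0,0,0],[-82,0.3,3],50],
    [[0,0,0],[-84,0.3,3],50],
    [[0,0,0],[-84,0.3,3],50]
  ]
}}

```text
clock: 17.0
ee_pos: [0.5055, -0.1749, 0.042]
eef_rot: [-0.0, 0.177, 0.984, 0.0]
ft_force: [0.5, 0.8, -6.0]
gripper_width: 0.0629
```

Run:
```python
from h import *
snap("top",350,160,120,110,6,"t10"); snap("side",220,270,120,90,6,"s10",1.8)
bay(-.015,0,.042)
```

```text
turn [ 0.   -0.01 -0.01] shift [-6.6 -0.8  0.1] | at [ 0.5051 -0.1747  0.0421] clk 17.1 w 0.06264437006549593 F [ 0.315  -0.1089 -6.8445] M [0.0514 0.182  0.0241] j6 -0.09626757788526384
```

View pics/t10.png

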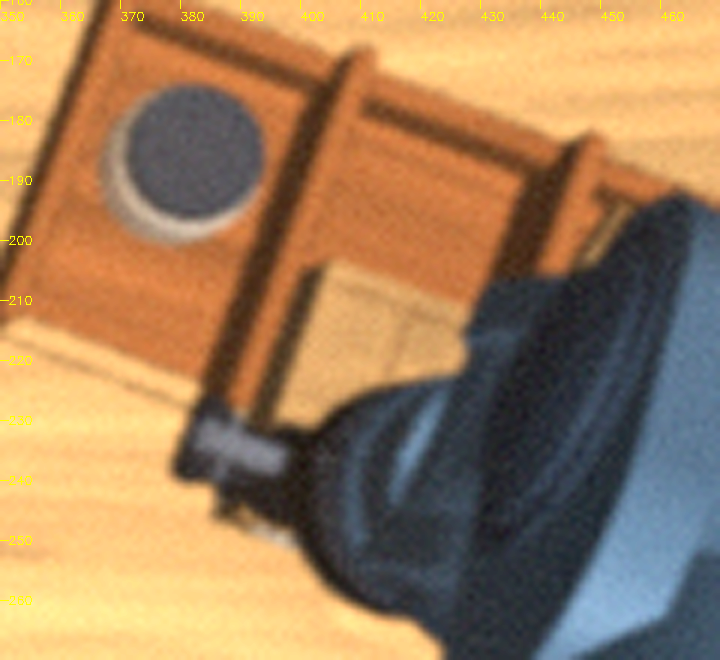

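View pics/s10.png

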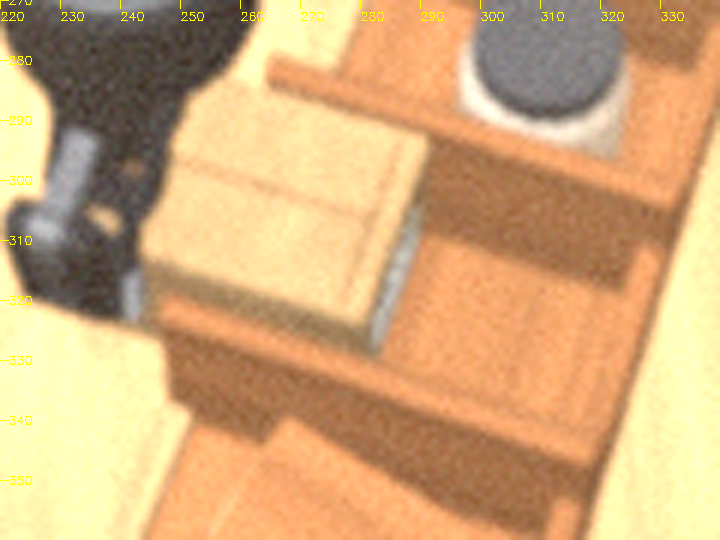

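{"fn": "arm_command", "kwargs": {
  "commands": [
    [[0,0,0],[-1.5,-0.4,0],50],
    [[0,0,0],[-3,-0.8,0],50],
    [[0,0,0],[-4,-0.8,0],50],
    [[0,0,0],[-4,-0.8,0],50]
  ]
}}

```text
clock: 17.6
ee_pos: [0.5094, -0.1773, 0.0423]
eef_rot: [0.0, 0.177, 0.984, -0.0]
ft_force: [-0.1, -0.7, -6.3]
gripper_width: 0.0627
```

Run:
```python
from h import *
snap("top",365,190,60,70,9,"t11"); snap("side",215,275,80,66,9,"s11",1.8)
bay(-.015,0,.042)
```

```text
turn [ 0.   -0.   -0.02] shift [-1.8  0.1  0.3] | at [ 0.5092 -0.1772  0.0423] clk 17.7 w 0.0625980535204076 F [ 0.7008 -0.1594 -6.258 ] M [0.0801 0.224  0.0084] j6 -0.09702546763370831
```

View pics/t11.png

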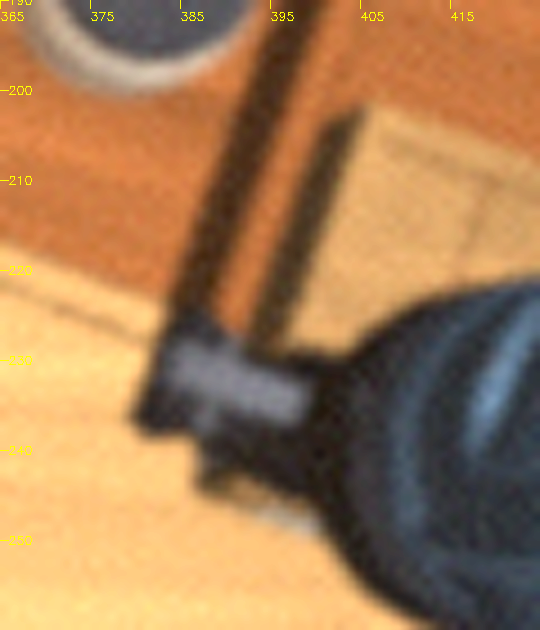

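View pics/s11.png

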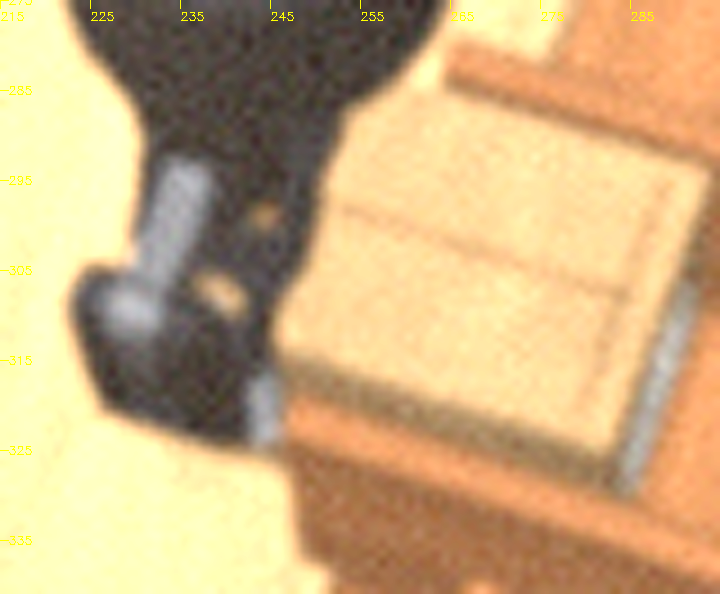

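The fingers sit just in front of the partitions. In the side view the pad is at (262,400) and the partition front at about (290,420). There is no contact, and the carton nose is well past the strip. I'll lower it onto the strip and release.

{"fn": "arm_command", "kwargs": {
  "commands": [
    [[0,0,0],[0,0,3],50],
    [[0,0,0],[0,0,6],50],
    [[0,0,0],[0,0,8],50],
    [[0,0,0],[0,0,8],50],
    [[0,0,0],[0,0,8],66],
    [[0,0,0],[0,0,8],72],
    [[0,0,0],[0,0,8],80],
    [[0,0,0],[0,0,8],85],
    [[0,0,0],[0,0,8],85],
    [[0,0,0],[0,0,8],85]
  ]
}}

```text
clock: 18.95
ee_pos: [0.5092, -0.1772, 0.0343]
eef_rot: [-0.0, 0.177, 0.984, 0.0]
ft_force: [0.5, 0.6, 0.9]
gripper_width: 0.0853
```

Run:
```python
from h import *
snap("side",215,275,100,76,7,"s12",1.8)
bay(-.045,0,.12)
```

```text
turn [ 0.   -0.   -0.01] shift [ 28.2   0.  -85.7] | at [ 0.5092 -0.1772  0.0343] clk 19.0 w 0.08523295900393264 F [0.0856 0.1534 0.3742] M [ 0.0469  0.028  -0.0666] j6 -0.09704478407610481
```

View pics/s12.png

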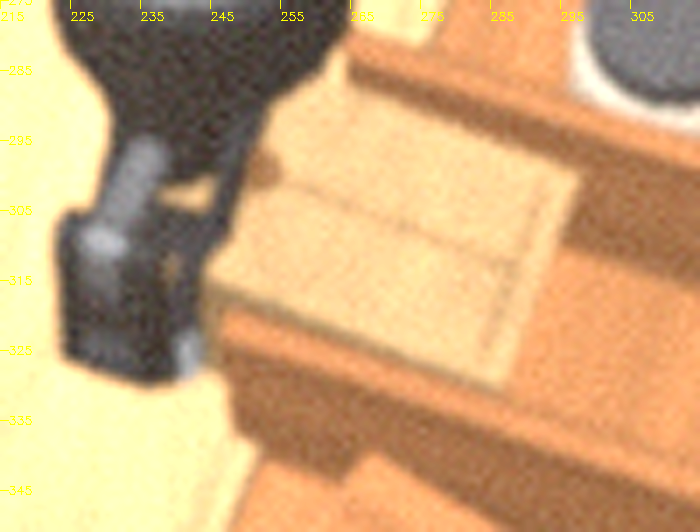

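The side view shows the carton's nose down on the bay floor and its tail resting on the strip, around (215,280) in the crop. I'll rise, back off and close the fingers for pushing.

{"fn": "arm_command", "kwargs": {
  "commands": [
    [[0,0,0],[0,0,-15],85],
    [[0,0,0],[0,0,-40],85],
    [[0,0,0],[0,0,-75],85],
    [[0,0,0],[20,0,-85],60],
    [[0,0,0],[45,0,-85],30],
    [[0,0,0],[50,0,-60],0],
    [[0,0,0],[50,0,-25],0],
    [[0,0,0],[50,0,-3],0],
    [[0,0,0],[50,0,2],0],
    [[0,0,0],[50,0,2],0]
  ],
  "force": 60
}}

```text
clock: 20.25
ee_pos: [0.4628, -0.16, 0.0331]
eef_rot: [0.0, 0.177, 0.984, -0.0]
ft_force: [-0.1, -0.9, 0.0]
gripper_width: -0.0003
```

Run:
```python
from h import *
snap("side",205,265,115,85,6,"s13",1.8);snap("top",365,180,90,90,6,"t13")
bay(-.045,0,.032)
```

```text
turn [-0.    0.03 -0.01] shift [-20.6   0.1   1.6] | at [ 0.4634 -0.1603  0.0335] clk 20.35 w 6.396879495193361e-05 F [ 0.0053 -0.2396  0.2607] M [0.0197 0.0261 0.0065] j6 -0.10697684223992121
```

View pics/s13.png

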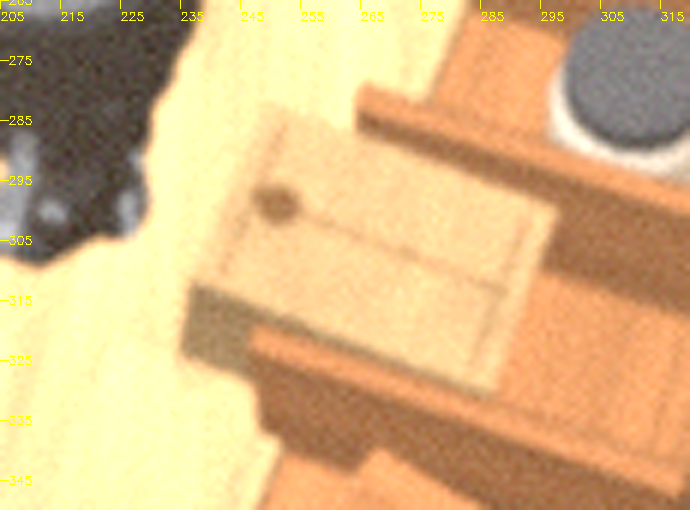

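View pics/t13.png

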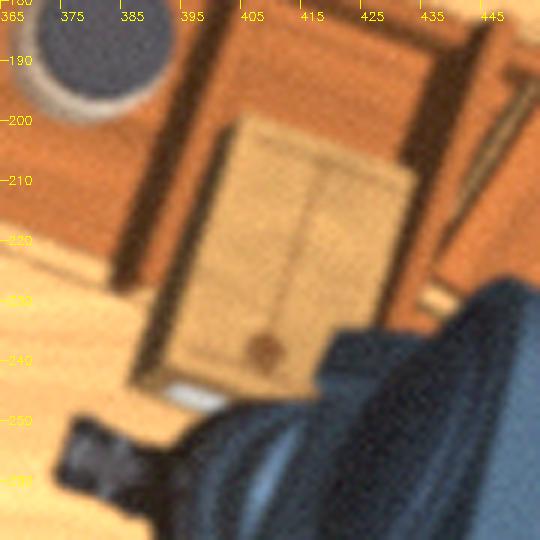

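The carton lies straight and centred, nose down, with its tail raised over the strip (tail edge at about (190,285) in the side crop). I'll push gently at mid-width.

{"fn": "arm_command", "kwargs": {
  "commands": [
    [[0,0,0],[-10,0,1],0],
    [[0,0,0],[-16,0,1],0],
    [[0,0,0],[-22,0,1],0],
    [[0,0,0],[-28,0,1],0],
    [[0,0,0],[-34,0,1],0],
    [[0,0,0],[-40,0,1],0],
    [[0,0,0],[-46,0,1],0],
    [[0,0,0],[-51,0,1],0],
    [[0,0,0],[-55,0,1],0],
    [[0,0,0],[-55,0,1],0]
  ]
}}

```text
clock: 21.6
ee_pos: [0.5148, -0.1794, 0.0316]
eef_rot: [0.001, 0.177, 0.984, -0.0]
ft_force: [-0.4, 0.6, -0.7]
gripper_width: -0.0002
```

Run:
```python
from h import *
snap("side",205,265,115,85,6,"s14",1.8);snap("top",365,165,90,90,6,"t14")
bay(-.0,0,.032)
```

```text
turn [ 0.    0.02 -0.02] shift [-10.9   0.1  -0.3] | at [ 0.5148 -0.1794  0.0317] clk 21.7 w 0.00012249900611812373 F [-0.451  -0.3846  0.2255] M [0.0656 0.1012 0.0144] j6 -0.09610234391291128
```

View pics/s14.png

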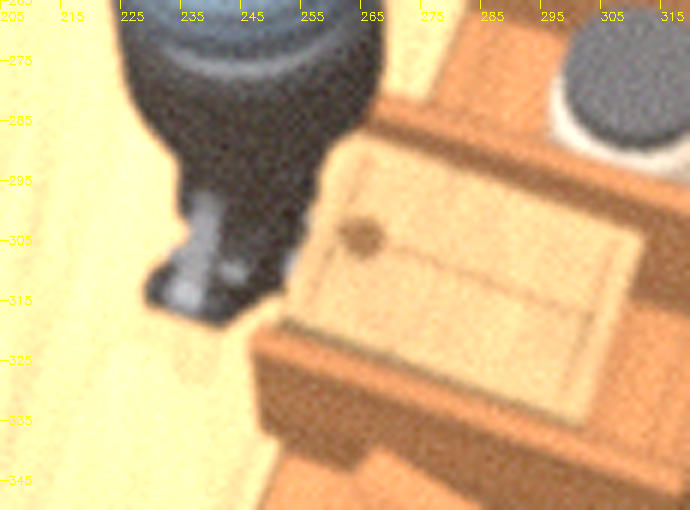

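View pics/t14.png

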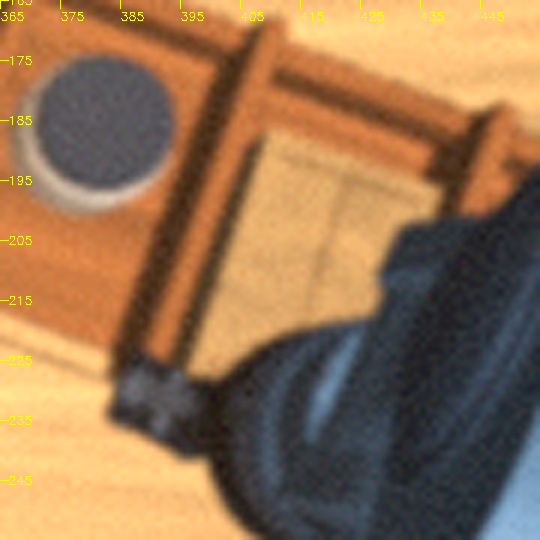

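Run:
```python
from h import *
o=get_obs();tc=o["ee_pos"]
a=np.radians(BY);U=np.array([np.cos(a),np.sin(a),0]);V=np.array([-np.sin(a),np.cos(a),0])
def f(n,p,du):
    c,d=ray(n,p);t=((tc-c)@U+du)/(d@U);q=c+t*d-tc
    return np.round([q@V*1000,q[2]*1000],1)
s=lambda p:(205+p[0]/6,265+p[1]/6)
t=lambda p:(365+p[0]/6,165+p[1]/6)
for du in(-.012,0,.012):
    print(du,"side lowest",f("side",s((215,325)),du),"side left",f("side",s((148,300)),du),"bolt",f("side",s((190,295)),du))
# top: v for assumed heights
for h in(.02,.04,.06,.08):
    for p in((110,412),(118,350),(160,395)):
        q=plane("top",t(p),tc[2]+h)-tc;print(h,p,np.round([q@U*1000,q@V*1000],1))
```

```text
-0.012 side lowest [-21.9  -5.3] side left [-58.2  82.5] bolt [-34.6  40. ]
0 side lowest [-43.3  45.4] side left [-77.5 127.7] bolt [-55.2  87.9]
0.012 side lowest [-64.8  96. ] side left [-96.7 173. ] bolt [-75.9 135.7]
0.02 (110, 412) [-6.1 49.9]
0.02 (118, 350) [15.8 54.6]
0.02 (160, 395) [ 5.8 35.2]
0.04 (110, 412) [-7.9 52.9]
0.04 (118, 350) [13.6 57.6]
0.04 (160, 395) [ 3.8 38.5]
0.06 (110, 412) [-9.7 56. ]
0.06 (118, 350) [11.4 60.6]
0.06 (160, 395) [ 1.8 41.9]
0.08 (110, 412) [-11.5  59.1]
0.08 (118, 350) [ 9.2 63.5]
0.08 (160, 395) [-0.3 45.2]
```

With the fingers shut, the finger knuckles would pass close over the partitions at this height. I'll back off slightly, raise 19 mm and continue pushing.

{"fn": "arm_command", "kwargs": {
  "commands": [
    [[0,0,0],[4,0,0],0],
    [[0,0,0],[5,0,-10],0],
    [[0,0,0],[5,0,-18.5],0],
    [[0,0,0],[2,0,-18.5],0],
    [[0,0,0],[-3,0,-18.5],0],
    [[0,0,0],[-8,0,-18.5],0],
    [[0,0,0],[-12,0,-18.5],0],
    [[0,0,0],[-12,0,-18.5],0]
  ]
}}

```text
clock: 22.7
ee_pos: [0.5243, -0.1827, 0.049]
eef_rot: [-0.001, 0.177, 0.984, 0.0]
ft_force: [-2.8, 0.7, -0.2]
gripper_width: -0.0
```

Run:
```python
from h import *
snap("side",205,265,115,85,6,"s15",1.8);snap("top",365,165,90,90,6,"t15")
bay(.009,0,.050)
```

```text
turn [ 0.   -0.02 -0.02] shift [-9.7 -0.  -1. ] | at [ 0.5244 -0.1828  0.0491] clk 22.8 w -8.402197305360991e-05 F [-2.9816  1.6698 -1.1283] M [0.2259 0.5834 0.0454] j6 -0.09401193955079508
```

View pics/s15.png

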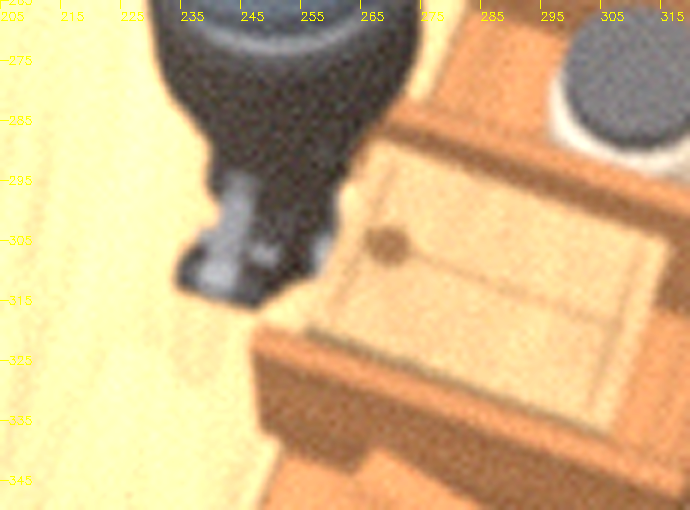

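View pics/t15.png

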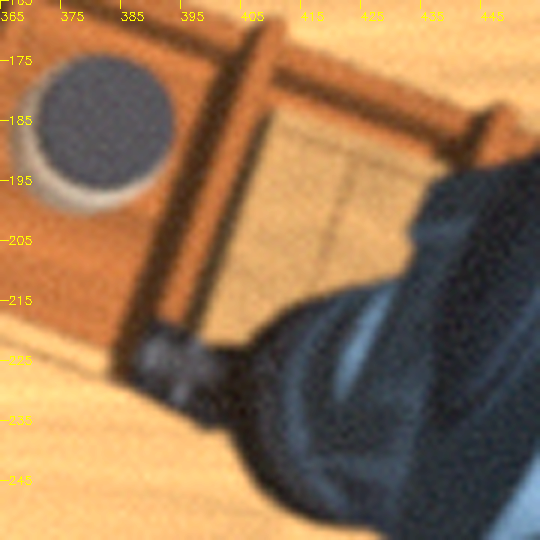

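{"fn": "arm_command", "kwargs": {
  "commands": [
    [[0,0,0],[-3,0,0],0],
    [[0,0,0],[-6,0,0],0],
    [[0,0,0],[-9,0,0],0],
    [[0,0,0],[-9,0,0],0],
    [[0,0,0],[-9,0,0],0]
  ]
}}

```text
clock: 23.42
ee_pos: [0.5342, -0.1866, 0.0501]
eef_rot: [0.001, 0.177, 0.984, -0.0]
ft_force: [-1.4, 0.1, -0.8]
gripper_width: -0.0
```

Run:
```python
from h import *
snap("side",205,265,115,85,6,"s16",1.8);snap("top",365,165,90,90,6,"t16")
bay(.009,0,.050)
```

```text
turn [-0.    0.02 -0.02] shift [0.9 0.2 0.2] | at [ 0.5342 -0.1866  0.0502] clk 23.525 w -0.00028405841443621555 F [-0.7454  0.3229 -0.6927] M [0.0449 0.2259 0.0415] j6 -0.09251555051400813
```

View pics/s16.png

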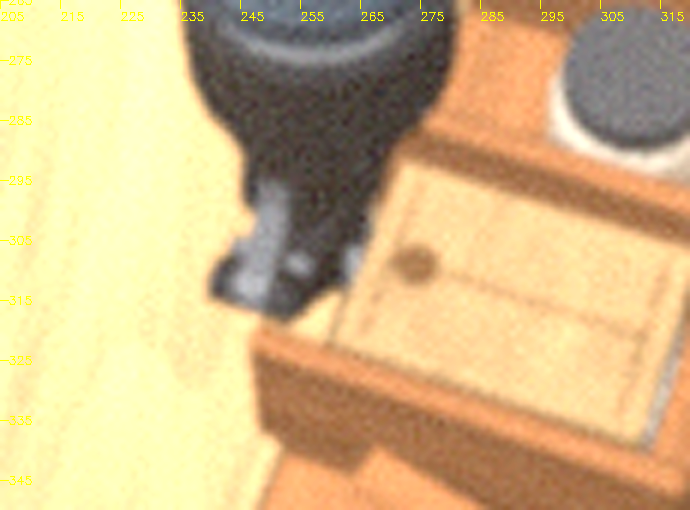

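View pics/t16.png

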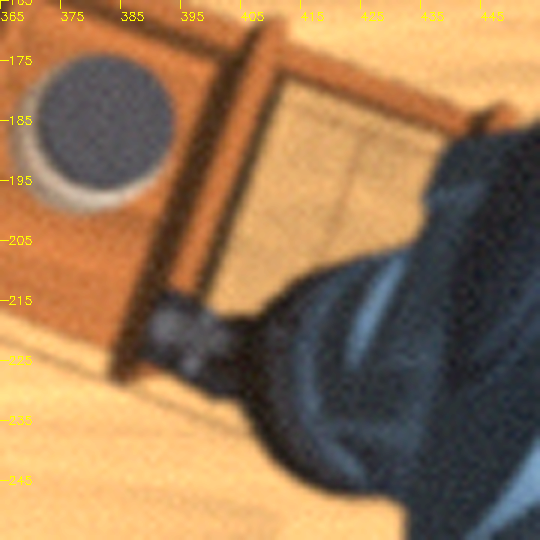

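The label on the nose end is visible again at (665,390), which suggests the carton has dropped flat. I'll back off to check it unobstructed.

{"fn": "arm_command", "kwargs": {
  "commands": [
    [[0,0,0],[10,0,0],0],
    [[0,0,0],[35,0,-5],0],
    [[0,0,0],[65,0,-30],0],
    [[0,0,0],[100,0,-70],0],
    [[0,0,0],[130,0,-110],0],
    [[0,0,0],[140,20,-140],0],
    [[0,0,0],[140,65,-150],0],
    [[0,0,0],[140,110,-150],0],
    [[0,0,0],[140,140,-150],0],
    [[0,0,0],[140,140,-150],0]
  ]
}}

```text
clock: 24.78
ee_pos: [0.4516, -0.0049, 0.2002]
eef_rot: [0.001, 0.175, 0.985, 0.0]
ft_force: [-0.1, -0.0, -0.2]
gripper_width: -0.0003
```

Run:
```python
from h import *
snap("side",230,265,110,95,6,"s17",1.8);snap("top",370,155,90,95,6,"t17")
o=get_obs();print(o["ee_pos"],o["clock"])
cv2.imwrite("pics/t17f.png",cv2.imread("pics/t17_raw.png"));
```

```text
[ 0.4509 -0.0064  0.2   ] 24.875
```

View pics/s17.png

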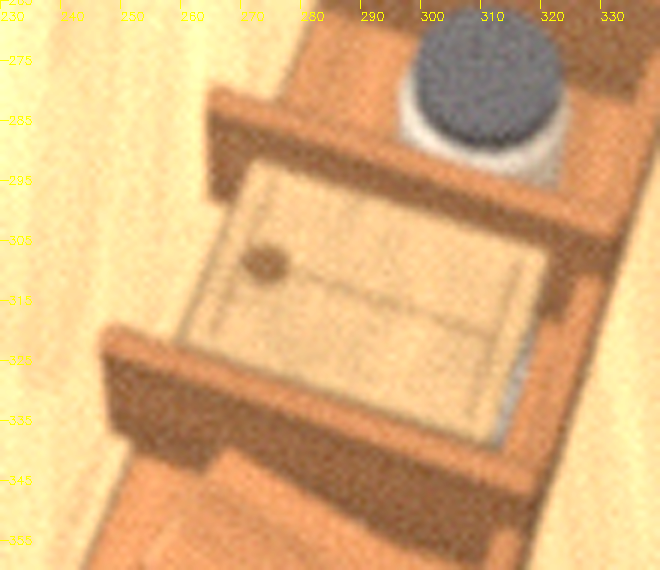

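View pics/t17.png

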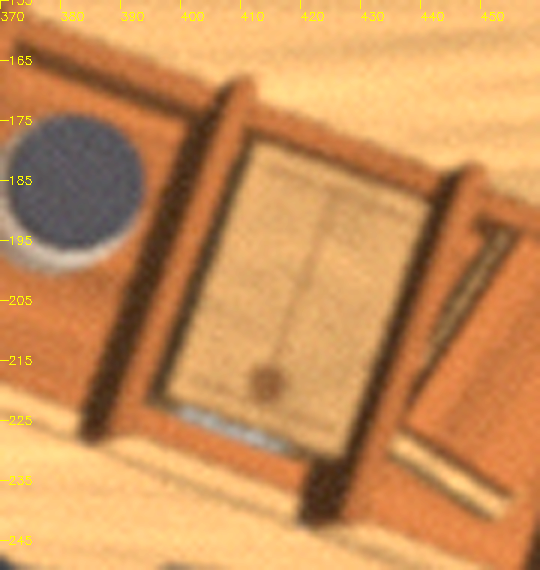

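View pics/t17f.png

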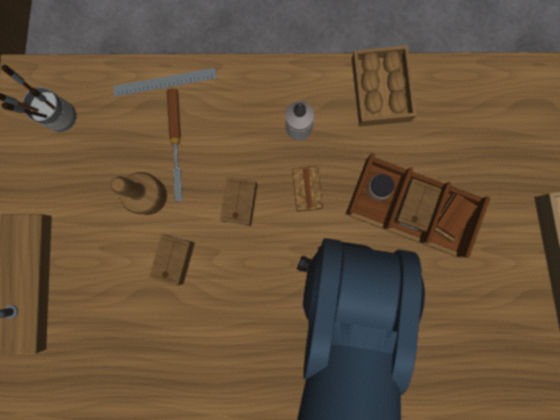

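View pics/s17_raw.png

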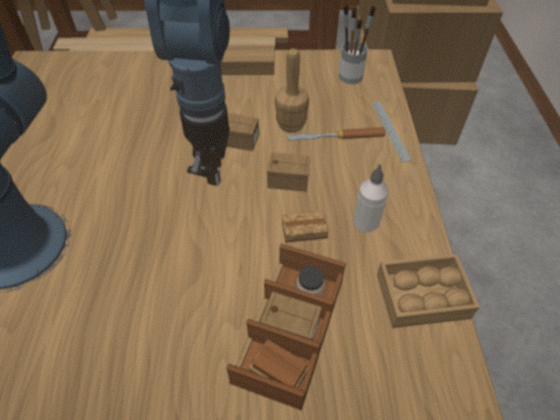

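In both views the carton sits in the bay behind the strip, and floor shows between its tail and the strip. The other things are where they were. I'll check that it is level numerically.

Run:
```python
from h import *
t=lambda p:(370+p[0]/6,155+p[1]/6)
s=lambda p:(230+p[0]/6,265+p[1]/6)
a=np.radians(BY);U=np.array([np.cos(a),np.sin(a)]);V=np.array([-np.sin(a),np.cos(a)])
for nm,p,q in(("nose L",(255,140),(549,247)),("nose R",(432,200),(500,450)),("tail L",(163,395),(250,158)),("tail R",(345,460),(178,345)),("dot",(267,383),(265,264))):
    P,e=tri(t(p),s(q));d=P[:2]-BF;print(nm,np.round([d@U*1e3,d@V*1e3,P[2]*1e3],1),round(e*1e3,1))
# before/after for light cartons
b=cv2.imread("pics/top0.png");c=cv2.imread("pics/t17_raw.png")
for n,(x,y,w,h) in dict(A=(215,172,45,58),B=(143,228,52,62)).items():
    T=b[y:y+h,x:x+w];r=cv2.matchTemplate(c[y-8:y+h+8,x-8:x+w+8],T,cv2.TM_CCOEFF_NORMED);_,m,_,l=cv2.minMaxLoc(r);print(n,"shift px",l[0]-8,l[1]-8,round(m,3))
```

```text
nose L [115.8  33.4  65.1] 2.2
nose R [118.9 -32.8  61.6] 4.3
tail L [18.7 33.4 63. ] 1.6
tail R [ 19.4 -33.7  64.6] 2.5
dot [35.4  0.5 63.4] 1.6
A shift px 0 0 0.971
B shift px 1 0 0.98
```

The carton is level, with its top at about 63 mm and its tail 9 mm behind the strip's inner face. The light cartons have moved by no more than one pixel, and the arm is clear of everything.

```bash
python3 -c "
from cell import *
print(finish_job())"
```

```text
the job is handed in; nothing more can be done
None
```

The full carton is in the middle bay, flat on the floor behind the strip, and the job is handed in at about 25 s of the 72 s allowed.

- **Which was heavy:** I lifted all three. Two weighed about 1.8 N each and went back where they stood. The one nearest the rack weighed about 5.4 N, so I put that one away.
- **Putting it away:** I held the heavy carton by its tail, laid its leading part over the strip and released it nose-down. I then pushed it in with closed fingers. Partway through I raised the fingers 19 mm, because their knuckles would have passed too close over the partitions.
- **Carton in the bay:** Triangulated from both views, the four top corners are at 62–65 mm, against about 66 mm expected. All heights I measured read about 3 mm low. The tail is about 9 mm behind the strip's inner face and the carton is centred to within about 1 mm. The arm was clear and touching nothing at hand-in.
- **Other things:** One light carton shows no shift in the top view; the other shows one pixel, about 2 mm. The other objects look unmoved by eye; I did not measure them.
- **Disagreements:** The two cameras differed by up to about 6 mm on absolute points such as the rack edges. I averaged them and aligned the held carton to the bay within the same pictures.

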